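Second layer of vials on a separator

TASK

Add a second layer to the vials in the low tray. Take the separator board out of the sorter and lay it flat on the bare desk with its turned-up edges upwards, let go, then take it again by those two edges, set it squarely and centred on the caps of the rack in the tray and let go. Then gently stack the other vial rack on the separator, flat between its turned-up edges and centred along it; do not shove the rack in the tray, tip either rack over, or disturb the amber vial or the scanner.

Things in the scene. Friction and masses are not known exactly. Their poses are not given: they have to be found in the camera images.
- separator: Stiff tan board, 120 (x) by 64 (y) by 4 mm, 60 g; its long edges turn up (+z) into lips 4 mm thick, tops 14 mm above the underside, 56 mm clear between them. Origin: centre of the flat underside; z points from flat side to lip side. Starts standing on a long edge in the sorter's middle slot: y up, z level, lips on the side away from the robot, top edge 70 mm above the desk.
- sorter: Fixed dark steel upright sorter, base 80 mm (its x) by 150 mm (its y) and 6 mm thick, with four upright plates across x, 4 mm thick, tops 36 mm above the desk, at x = -32.5, -10.5, 10.5 and 32.5 mm; the middle slot is 17 mm wide and open at its ends. Origin: centre of the underside, on the desk.
- tray: Fixed low white open tray, 150 mm (x) by 92 mm (y) by 14 mm high, 4 mm walls, floor about 4 mm thick. Origin: centre of the underside, on the desk.
- lower_rack: The bottom layer, standing in the tray: grey rack 102 mm long (x), 50 mm wide (y), side walls 34 mm high, holding two rows of four capped vials fast; the flat cap tops lie 50 mm above its underside. 0.3 kg. Origin: centre of the underside. The caps' area is 89 by 40 mm.
- upper_rack: The next layer, an identical rack with vials, standing on the desk: 102 mm (x) by 50 mm (y), side walls 34 mm high, flat cap tops at 50 mm; vials fast in it; about 0.3 kg. Origin: centre of the underside. Held across its 50 mm width, the fingertips must stay more than 10 mm above its underside to clear the separator's lips.
- amber_vial: Bystander: a lone upright amber vial with a black cap, 26 mm in diameter, 52 mm high. Origin: centre of the underside.
- scanner: Bystander: black hand-held code scanner lying down, 185 mm long (x, from -110 to 75 mm), 62 mm wide, 46 mm high at its head end (+x), 28 mm at its handle. Origin: on the underside at x = 0.

How it is judged:
On the way, in this order (a step that is already met when the one before it is completed fails the run):
1. the separator lies flat on the desk, lips up, released (height (world z) of separator below 0.006 m and angle between separator's own z axis and vertical below 0.08 rad and contact force between the fingers and separator below 0.1 N and linear speed of separator below 0.02 m/s), for 0.2 s.
2. the separator lies squarely on the caps of the rack in the tray, lips up, released (horizontal distance between separator and lower_rack below 0.012 m and z of separator in the frame of lower_rack between 0.046 and 0.054 m and angle between separator's own z axis and vertical below 0.08 rad and angle between the x axis of separator and the x axis of lower_rack, either way round below 0.14 rad and contact force between the fingers and separator below 0.1 N and linear speed of separator below 0.02 m/s), for 0.3 s.
At the end, for the whole second after the job is handed in: Separator lips up and level (0.08 rad) on the lower rack's caps, centred within 12 mm, in line within 0.14 rad either way round; upper rack upright, flat on it between the lips, within 12 mm of its middle lengthwise, 5 mm across; lower rack upright; all three at rest (horizontal distance between separator and lower_rack below 0.012 m and z of separator in the frame of lower_rack between 0.046 and 0.054 m and angle between each of separator, upper_rack's own z axis and vertical below 0.08 rad and angle between the x axis of separator and the x axis of lower_rack, either way round below 0.14 rad and x of upper_rack in the frame of separator between -0.012 and 0.012 m and y of upper_rack in the frame of separator between -0.005 and 0.005 m and z of upper_rack in the frame of separator between 0.001 and 0.007 m and angle between lower_rack's own z axis and vertical below 0.05 rad and linear speed of each of separator, upper_rack, lower_rack below 0.02 m/s); the robot touches nothing.
It fails at once if the rack in the tray is shoved more than 20 mm (distance of lower_rack from where it was at the start of the episode above 0.02 m).
It fails at once if a rack is tipped over (angle between any of lower_rack, upper_rack's own z axis and vertical above 0.5 rad).
It fails at once if the upper rack is slammed down on the separator (over 40 N) (contact force between upper_rack and separator above 40 N).
It fails at once if the amber vial or the scanner is disturbed (moved more than 20 mm) (distance of any of amber_vial, scanner from where it was at the start of the episode above 0.02 m).
It also fails if it takes over 70 s, if anything falls off the work surface, if the arm or the gripper's body presses on something with over 40 N, if the wrist force passes 120 N, or if a joint passes its speed limit or range.

ROBOT

A 6-joint arm with a two-finger parallel gripper is mounted at the origin on the work surface. World frame = base frame: x ahead of the robot, y to its left, z up, the work surface at z = 0. Lengths are in m, angles in rad, forces in N, time in s.
With the tool pointing down it reaches from about 0.3 to 0.875 m from the base axis. Payload 6.4 kg.
Tool frame: the origin (TCP) lies midway between the tips of the shut fingers; the grasp point (between the pads) lies 19 mm behind it; z points along the fingers, y is the line along which they close (so a half turn about z gives the same grasp; the last joint's range is limited). The gripper opens to 85 mm and grips with 20 to 120 N. Pads are 22 mm wide; open, the fingers measure 114 mm over their backs; the gripper's body (76 mm by 85 mm) begins 54 mm behind the grasp point. The pads swing forward as they close: fully open they stand 13 mm farther back than shut.
Start: joints at [0.936, 0.181, 1.607, -0, 1.354, -0.206], TCP at [0.239, 0.523, 0.231] pointing down, gripper open.
Joint ranges: [-2.99, 2.99], [-0.89, 2.07], [0.3, 2.58], [-1.14, 4.28], [0, 2.63], [-3.12, 3.12]. Speed limits (rad/s): [2.57, 2.57, 3.01, 3.14, 3.14, 3.14].

INTERFACE

Orientations are given as a unit quaternion [w, x, y, z].
In Python, from bench import ctrl, vision, workorder gives the robot as it stands. The module is installed in compiled form; this text tells all that it offers.
- The arm moves only by the tool servo_tool, never from a script. Its argument "steps" is a list of rows, each an object of numbers: "dx", "dy", "dz": the shift along the world's x, y, z as a fraction of full scale; "wx", "wy", "wz": the turn, a rotation vector about the world's x, y, z as a fraction of full scale. A call has exactly 5 rows; each row is the pose to reach, as a shift and turn from the pose commanded when the call began, turning the shorter way round; what a row does not reach only later rows make up. Full scale, the value 1, is 100 mm for a shift and pi rad for a turn. A row lasts 1/12 s, in which the tool goes at most 41.7 mm and 7.16 degrees, less where a joint would pass 70% of its speed; a pose out of reach is approached as far as the arm can. A call with a number of a shift or a turn outside -1 to 1 is refused whole. A call with a gripper value outside its range is refused whole. "jaw" is the opening, from 0 (shut) to 1 (fully open), set as the call begins (left out, the last holds). The fingers move at their own pace and stop on an object; the grip force is fixed at half the most. Time passes only in rows, so rows that repeat a pose let the fingers close, or fill a call up. It gives the time, the measured TCP pose, the force, the opening and the grip force at its end, in the units of the state.
- ctrl.get_obs(): the state, without advancing time (a new reading comes with each control period).
- vision.camera(name): name is "side" or "top"; returns a dict with "frame" (480x640x3 uint8, red, green, blue), "vfov" (degrees; the focal length in pixels is half the picture's height over the tangent of half this angle, whatever the lens; pixels are square), "cx", "cy" (the principal point, pixels), "D" ([k1, k2, p1, p2, k3] as OpenCV has them; the pictures are not rectified), "camera_from_world" (4x4, takes a point from world to camera coordinates). Camera axes: x right, y up, looking along -z (the intrinsics and any distortion apply to the point x, -y, -z); pixel columns grow to the right and rows downward; lengths in m; the calibration is good to about 2 mm. A picture is of the moment at which its call begins. There is no depth.
- workorder.hand_in(): hands the job in; it is judged then, once.
The state is a dict: "time_s": time; "q": joint angles; "dq": joint speeds; "joint_efforts": joint torques, N m; "eef_pos": TCP position; "eef_rot": TCP orientation; "wrist_force": force on the tool from outside, world axes, zero at the start; "torque": the same for the moment, N m; "opening": opening from 0.0 (shut) to 1.0 (fully open); "grasp_force": force on a finger pad.
Only numpy, scipy, OpenCV 4.12 (cv2) and the standard library are available. Lean on these libraries where they do the work, as an engineer would, in place of code of your own. Each camera call takes 0.05 s, during which the arm holds its last target. There are 200 camera calls.

## Working session

There is one attempt and no reset: what is moved stays moved. The work goes in short steps, Python scripts to look and compute and a tool call to move; the robot and the scene stay as the last step left them, time stands still between calls to the robot, and variables do not carry over. Pictures are saved under pics/ and viewed, at most 10 in all, crops included, and the job is handed in when it is done.

Besides the shell and the picture viewer there is one more tool, called as name(argument=value, ...), one argument or row to a line, values as JSON. servo_tool: Moves the arm, as the interface text tells. Its arguments: {"type":"object","properties":{"steps":{"type":"array","items":{"type":"object","properties":{"dx":{"type":"number"},"dy":{"type":"number"},"dz":{"type":"number"},"wx":{"type":"number"},"wy":{"type":"number"},"wz":{"type":"number"}}}},"jaw":{"type":"number"}},"required":["steps"]}

```bash
mkdir -p pics
cat > h.py <<'E'
import numpy as np, cv2
from bench import ctrl, vision, workorder
def snap(n):
    c=vision.camera(n); f=240/np.tan(np.radians(c["vfov"])/2)
    c["K"]=np.array([[f,0,c["cx"]],[0,f,c["cy"]],[0,0,1.]]); c["D"]=np.array(c["D"],float)
    F=np.diag([1,-1,-1,1.])@np.array(c["camera_from_world"]); c["R"]=F[:3,:3]; c["t"]=F[:3,3]; return c
def cast(c,px,z):
    px=np.array(px,float).reshape(-1,1,2); u=cv2.undistortPoints(px,c["K"],c["D"]).reshape(-1,2)
    d=np.c_[u,np.ones(len(u))]@c["R"]; o=-c["R"].T@c["t"]
    return o+d*((z-o[2])/d[:,2])[:,None]
def proj(c,P):
    return cv2.projectPoints(np.array(P,float).reshape(-1,3),cv2.Rodrigues(c["R"])[0],c["t"],c["K"],c["D"])[0].reshape(-1,2)
def save(c,name): cv2.imwrite("pics/"+name,c["frame"][:,:,::-1])
E
python3 - <<'E'
from h import *
for n in("top","side"):
    c=snap(n); save(c,n+"0.png"); print(n,-c["R"].T@c["t"],c["K"][0,0],c["D"])
o=ctrl.get_obs(); print(o["time_s"],o["eef_pos"],o["eef_rot"],o["opening"])
E
```

```text
top [0.39525225 0.01860506 1.10824159] 502.4538079145904 [-0.03385159  0.          0.          0.          0.        ]
side [ 0.41909373 -1.02131341  0.79259362] 576.6647627430378 [-0.10420424  0.          0.          0.          0.        ]
0.1 [0.23877533 0.5225364  0.2304758 ] [-3.09437475e-04  2.12755358e-01  9.77105178e-01 -7.30776872e-04] 0.9959524357308516
```

View pics/top0.png

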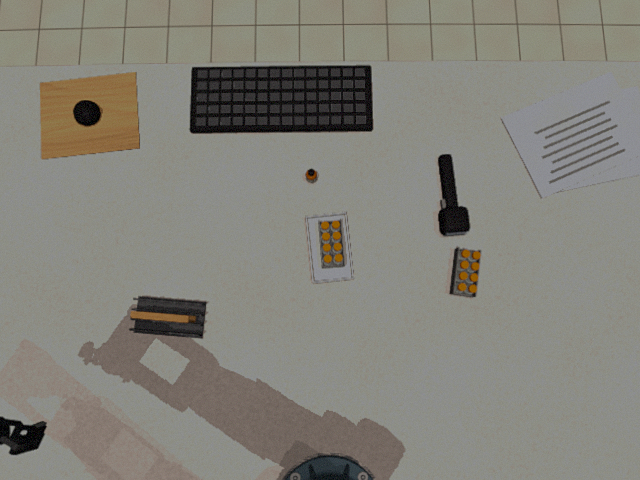

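View pics/side0.png

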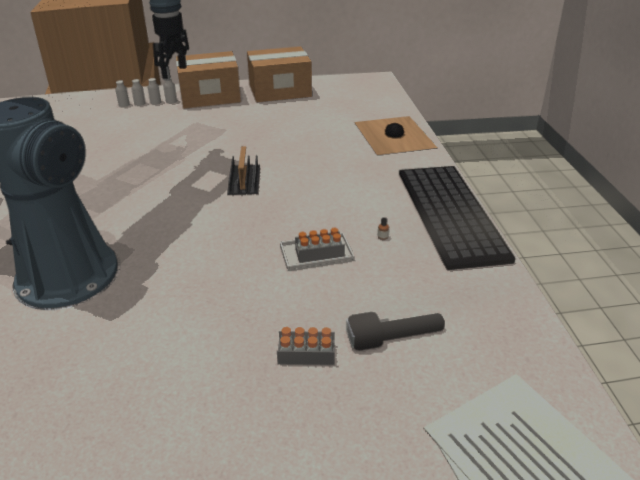

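The top view shows the sorter with the tan board at (168,317), the tray and lower rack at (331,243), the upper rack at (466,272), the scanner at (450,195) and the amber vial at (312,176). The side view agrees: board top at (242,155), lower rack at (320,245), upper rack at (306,345).

```bash
cat >> h.py <<'E'
def rect(P):
    (x,y),(w,h),a=cv2.minAreaRect(np.array(P[:,:2]*1000,np.float32)); 
    b=cv2.boxPoints(((x,y),(w,h),a)); e=[b[1]-b[0],b[2]-b[1]]; L=max(e,key=np.linalg.norm)
    return np.round([x,y],1),np.round(sorted([w,h]),1),round(float(np.degrees(np.arctan2(L[1],L[0]))%180),1)
def mask(c,lo,hi,box=None):
    m=cv2.inRange(cv2.cvtColor(c["frame"],cv2.COLOR_RGB2HSV),lo,hi)
    if box: k=np.zeros_like(m);k[box[1]:box[3],box[0]:box[2]]=1;m=m*k
    return m
def pts(m): ys,xs=np.nonzero(m); return np.c_[xs,ys].astype(float)
E
python3 - <<'E'
from h import *
c=snap("top"); s=snap("side")
for nm,box,z in(("lower",(300,205,360,290),.054),("upper",(440,235,490,305),.05),("sep",(120,295,200,335),.07)):
    m=mask(c,(8,130,60),(25,255,255),box)
    print(nm,m.sum()//255,rect(cast(c,pts(m),z)))
# side caps
for nm,box,z in(("lower",(290,225,350,265),.054),("upper",(270,320,340,365),.05)):
    m=mask(s,(0,140,150),(20,255,255),box); n,l,st,ce=cv2.connectedComponentsWithStats(m)
    print(nm,[ (np.round(1000*cast(s,ce[i],z-.004)[0,:2]),st[i,4]) for i in range(1,n)])
m=mask(c,(0,0,0),(180,255,75),(100,280,230,350)); print("sorter",rect(cast(c,pts(m),.036)))
m=mask(c,(0,0,0),(180,255,90),(445,240,490,305)); print("uprack dark",rect(cast(c,pts(m),.034)))
m=mask(c,(0,0,0),(180,255,130),(310,210,352,280)); print("lowrack dark",rect(cast(c,pts(m),.038)))
A=cv2.resize(c["frame"][285:350,110:225],None,fx=5,fy=5,interpolation=2)
B=cv2.resize(s["frame"][140:200,215:275],None,fx=5,fy=5,interpolation=2)
D=cv2.resize(c["frame"][200:300,295:355],None,fx=3,fy=3,interpolation=2);E=cv2.resize(c["frame"][200:300,430:490],None,fx=3,fy=3,interpolation=2)
W=np.zeros((600,800,3),np.uint8);W[:325,:575]=A;W[300:600,500:800]=B;W[325:600,:180]=D[:275];W[325:600,190:370]=E[25:300]
cv2.imwrite("pics/z.png",W[:,:,::-1])
E
```

```text
lower 442 (array([558. , -10.8]), array([39.2, 88.4]), 4.2)
upper 483 (array([ 492.7, -300.9]), array([40.7, 89. ]), 170.4)
sep 485 (array([401.7, 338.3]), array([ 16. , 134.5]), 85.0)
lower [(array([595.,   7.]), np.int32(17)), (array([547.,   5.]), np.int32(17)), (array([571.,   5.]), np.int32(15)), (array([523.,   3.]), np.int32(18)), (array([597., -15.]), np.int32(19)), (array([548., -18.]), np.int32(17)), (array([573., -18.]), np.int32(18)), (array([524., -21.]), np.int32(19))]
upper [(array([ 460., -283.]), np.int32(34)), (array([ 484., -286.]), np.int32(32)), (array([ 508., -291.]), np.int32(33)), (array([ 531., -295.]), np.int32(30)), (array([ 456., -305.]), np.int32(44)), (array([ 480., -309.]), np.int32(44)), (array([ 504., -313.]), np.int32(44)), (array([ 528., -316.]), np.int32(43))]
sorter (array([402. , 338.3]), array([ 77.2, 156.7]), 84.8)
uprack dark (array([ 491.6, -297.2]), array([ 56.5, 103.2]), 170.6)
lowrack dark (array([552.4,  -9. ]), array([ 88.1, 148. ]), 179.6)
```

View pics/z.png

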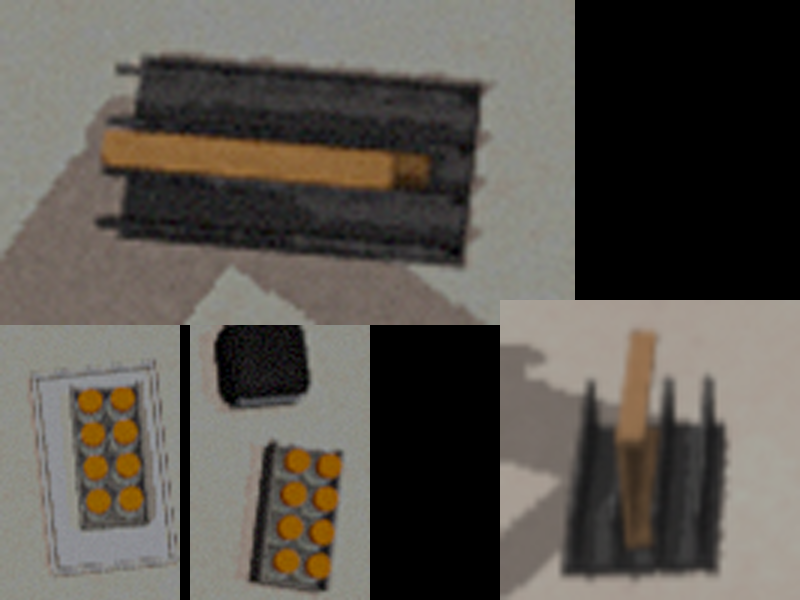

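The crop shows the board's bright top face at about x 130.6 to 188.4 and y 311 to 322 in the full image. The darker end face beyond it is lower down. Next I'll find the top-face centre, and triangulate the caps from both views.

Run:
```python
from h import *
c=snap("top"); s=snap("side")
m=mask(c,(8,130,130),(25,255,255),(120,295,200,335)); print("sep top",rect(cast(c,pts(m),.07)))
# side view caps pixel centroids vs top-projected caps, whole blobs with all-orange column means
def M(c): return c["K"]@np.c_[c["R"],c["t"]]
def caps(c,lo,hi,box):
    m=mask(c,lo,hi,box); n,l,st,ce=cv2.connectedComponentsWithStats(m); return m
for nm,bt,z in(("lower",(300,205,360,290),.054),("upper",(440,235,490,305),.05)):
    P=cast(c,pts(mask(c,(8,130,60),(25,255,255),bt)),z); print(nm,P.mean(0)[:2])
# amber, scanner
print("amber",cast(c,[312,176],.05)," scanner low",cast(c,[[440,235],[469,235],[452,205]],.046))
```

```text
sep top (array([402.6, 345.9]), array([ 12.6, 117.4]), 85.0)
lower [ 0.5575115  -0.01082451]
upper [ 0.49205044 -0.30138293]
amber [[0.70204258 0.02943649 0.05      ]]  scanner low [[ 0.57004674 -0.24438372  0.046     ]
 [ 0.56946867 -0.30701834  0.046     ]
 [ 0.63572933 -0.27357695  0.046     ]]
```

servo_tool(
  steps=[
    {"dx": 0.15,"dy": -0.18,"wz": -0.035},
    {"dx": 0.35,"dy": -0.4,"wz": -0.075},
    {"dx": 0.55,"dy": -0.65,"wz": -0.115},
    {"dx": 0.75,"dy": -0.85,"wz": -0.155},
    {"dx": 0.9,"dy": -1,"wz": -0.195},
  ],
  jaw=1,
)

```text
$.steps[0]: bad value
```

servo_tool(
  steps=[
    {"dx": 0.16,"dy": -0.18,"dz": 0,"wx": 0,"wy": 0,"wz": -0.039},
    {"dx": 0.33,"dy": -0.35,"dz": 0,"wx": 0,"wy": 0,"wz": -0.078},
    {"dx": 0.5,"dy": -0.53,"dz": 0,"wx": 0,"wy": 0,"wz": -0.117},
    {"dx": 0.66,"dy": -0.71,"dz": 0,"wx": 0,"wy": 0,"wz": -0.156},
    {"dx": 0.82,"dy": -0.88,"dz": 0,"wx": 0,"wy": 0,"wz": -0.195},
  ],
  jaw=1,
)

```text
time_s: 0.72
eef_pos: [0.3216, 0.434, 0.2313]
eef_rot: [0.0, 0.5, 0.866, -0.0]
wrist_force: [0.4, -0.3, 0.2]
opening: 1.002
grasp_force: 0.0
```

servo_tool(
  steps=[
    {"dx": 0.16,"dy": -0.18,"dz": -0.1,"wx": 0,"wy": 0,"wz": -0.039},
    {"dx": 0.33,"dy": -0.35,"dz": -0.2,"wx": 0,"wy": 0,"wz": -0.078},
    {"dx": 0.5,"dy": -0.53,"dz": -0.35,"wx": 0,"wy": 0,"wz": -0.117},
    {"dx": 0.66,"dy": -0.71,"dz": -0.5,"wx": 0,"wy": 0,"wz": -0.156},
    {"dx": 0.81,"dy": -0.88,"dz": -0.6,"wx": 0,"wy": 0,"wz": -0.195},
  ],
)

```text
time_s: 1.13
eef_pos: [0.4023, 0.3456, 0.17]
eef_rot: [-0.0, 0.738, 0.675, -0.001]
wrist_force: [0.3, 0.7, 0.4]
opening: 1.002
grasp_force: 0.0
```

servo_tool(
  steps=[
    {"dx": 0,"dy": 0,"dz": -0.25,"wx": 0,"wy": 0,"wz": 0},
    {"dx": 0,"dy": 0,"dz": -0.5,"wx": 0,"wy": 0,"wz": 0},
    {"dx": 0,"dy": 0,"dz": -0.7,"wx": 0,"wy": 0,"wz": 0},
    {"dx": 0,"dy": 0,"dz": -0.8,"wx": 0,"wy": 0,"wz": 0},
    {"dx": 0,"dy": 0,"dz": -0.8,"wx": 0,"wy": 0,"wz": 0},
  ],
)

```text
time_s: 1.55
eef_pos: [0.4003, 0.346, 0.0888]
eef_rot: [-0.001, 0.736, 0.677, -0.002]
wrist_force: [-0.8, -0.2, 0.4]
opening: 0.997
grasp_force: 0.0
```

Run:
```python
from h import *
s=snap("side"); c=snap("top"); o=ctrl.get_obs(); print(o["eef_pos"],o["eef_rot"])
A=cv2.resize(s["frame"][80:210,190:310],None,fx=4,fy=4,interpolation=2)
B=cv2.resize(c["frame"][270:370,100:195],None,fx=3,fy=3,interpolation=2)
W=np.zeros((520,780,3),np.uint8);W[:,:480]=A;W[:300,485:770]=B;cv2.imwrite("pics/g1.png",W[:,:,::-1])
```

```text
[0.40232036 0.34720932 0.09178458] [3.78022693e-05 7.35825721e-01 6.77170949e-01 1.17231763e-04]
```

View pics/g1.png

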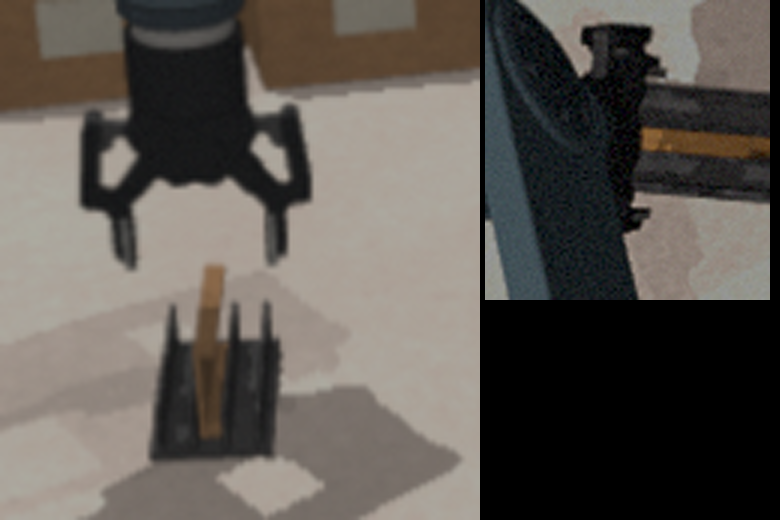

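The crop shows the open fingers straddling the board, at (125,250) and (275,250), with the board top at (213,270) midway between them. I'll descend and close.

servo_tool(
  steps=[
    {"dx": 0,"dy": 0,"dz": -0.12,"wx": 0,"wy": 0,"wz": 0},
    {"dx": 0,"dy": 0,"dz": -0.25,"wx": 0,"wy": 0,"wz": 0},
    {"dx": 0,"dy": 0,"dz": -0.35,"wx": 0,"wy": 0,"wz": 0},
    {"dx": 0,"dy": 0,"dz": -0.4,"wx": 0,"wy": 0,"wz": 0},
    {"dx": 0,"dy": 0,"dz": -0.4,"wx": 0,"wy": 0,"wz": 0},
  ],
)

```text
time_s: 2.07
eef_pos: [0.4014, 0.3467, 0.0502]
eef_rot: [-0.0, 0.736, 0.677, -0.001]
wrist_force: [0.8, 0.6, -0.7]
opening: 0.999
grasp_force: 0.0
```

servo_tool(
  steps=[
    {"dx": 0,"dy": 0,"dz": 0,"wx": 0,"wy": 0,"wz": 0},
    {"dx": 0,"dy": 0,"dz": 0,"wx": 0,"wy": 0,"wz": 0},
    {"dx": 0,"dy": 0,"dz": 0,"wx": 0,"wy": 0,"wz": 0},
    {"dx": 0,"dy": 0,"dz": 0,"wx": 0,"wy": 0,"wz": 0},
    {"dx": 0,"dy": 0,"dz": 0,"wx": 0,"wy": 0,"wz": 0},
  ],
  jaw=0,
)

```text
time_s: 2.48
eef_pos: [0.4024, 0.3471, 0.0517]
eef_rot: [0.0, 0.736, 0.677, 0.0]
wrist_force: [0.5, -0.0, 1.0]
opening: 0.299
grasp_force: 0.0
```

servo_tool(
  steps=[
    {"dx": 0,"dy": 0,"dz": 0,"wx": 0,"wy": 0,"wz": 0},
    {"dx": 0,"dy": 0,"dz": 0,"wx": 0,"wy": 0,"wz": 0},
    {"dx": 0,"dy": 0,"dz": 0,"wx": 0,"wy": 0,"wz": 0},
    {"dx": 0,"dy": 0,"dz": 0,"wx": 0,"wy": 0,"wz": 0},
    {"dx": 0,"dy": 0,"dz": 0,"wx": 0,"wy": 0,"wz": 0},
  ],
)

```text
time_s: 2.9
eef_pos: [0.4024, 0.3472, 0.0518]
eef_rot: [0.0, 0.736, 0.677, 0.0]
wrist_force: [-1.1, -0.7, 5.0]
opening: 0.15
grasp_force: 59.0
```

servo_tool(
  steps=[
    {"dx": 0,"dy": 0,"dz": 0.1,"wx": 0,"wy": 0,"wz": 0},
    {"dx": 0,"dy": 0,"dz": 0.3,"wx": 0,"wy": 0,"wz": 0},
    {"dx": 0,"dy": 0,"dz": 0.55,"wx": 0,"wy": 0,"wz": 0},
    {"dx": 0,"dy": 0,"dz": 0.8,"wx": 0,"wy": 0,"wz": 0},
    {"dx": 0,"dy": 0,"dz": 1,"wx": 0,"wy": 0,"wz": 0},
  ],
)

```text
time_s: 3.32
eef_pos: [0.4022, 0.347, 0.1533]
eef_rot: [0.0, 0.736, 0.677, 0.0]
wrist_force: [0.8, 0.1, -1.1]
opening: 0.141
grasp_force: 58.7
```

servo_tool(
  steps=[
    {"dx": 0.12,"dy": -0.1,"dz": 0,"wx": 0,"wy": 0,"wz": 0.013},
    {"dx": 0.3,"dy": -0.25,"dz": 0,"wx": 0,"wy": 0,"wz": 0.026},
    {"dx": 0.5,"dy": -0.4,"dz": 0,"wx": 0,"wy": 0,"wz": 0.039},
    {"dx": 0.7,"dy": -0.58,"dz": 0,"wx": 0,"wy": 0,"wz": 0.052},
    {"dx": 0.9,"dy": -0.75,"dz": 0,"wx": 0,"wy": 0,"wz": 0.066},
  ],
)

```text
time_s: 3.73
eef_pos: [0.4926, 0.2711, 0.1517]
eef_rot: [0.0, 0.661, 0.75, -0.0]
wrist_force: [0.8, -0.2, -0.4]
opening: 0.145
grasp_force: 58.9
```

servo_tool(
  steps=[
    {"dx": 0.2,"dy": -0.17,"dz": 0,"wx": 0,"wy": 0,"wz": 0.013},
    {"dx": 0.4,"dy": -0.33,"dz": 0,"wx": 0,"wy": 0,"wz": 0.026},
    {"dx": 0.6,"dy": -0.5,"dz": 0,"wx": 0,"wy": 0,"wz": 0.039},
    {"dx": 0.75,"dy": -0.65,"dz": 0,"wx": 0,"wy": 0,"wz": 0.052},
    {"dx": 0.87,"dy": -0.73,"dz": 0,"wx": 0,"wy": 0,"wz": 0.066},
  ],
)

```text
time_s: 4.15
eef_pos: [0.5802, 0.1969, 0.1514]
eef_rot: [0.0, 0.581, 0.814, -0.0]
wrist_force: [0.0, 0.0, -1.2]
opening: 0.148
grasp_force: 58.9
```

servo_tool(
  steps=[
    {"dx": 0,"dy": 0,"dz": 0,"wx": 0.009,"wy": -0.026,"wz": 0},
    {"dx": 0,"dy": 0,"dz": 0,"wx": 0.018,"wy": -0.052,"wz": 0},
    {"dx": 0,"dy": 0,"dz": 0,"wx": 0.027,"wy": -0.078,"wz": 0},
    {"dx": 0,"dy": 0,"dz": 0,"wx": 0.036,"wy": -0.105,"wz": 0},
    {"dx": 0,"dy": 0,"dz": 0,"wx": 0.045,"wy": -0.131,"wz": 0},
  ],
)

```text
time_s: 4.57
eef_pos: [0.5789, 0.1987, 0.1518]
eef_rot: [0.127, 0.567, 0.794, 0.177]
wrist_force: [0.3, 0.0, -0.3]
opening: 0.144
grasp_force: 58.8
```

servo_tool(
  steps=[
    {"dx": 0,"dy": 0,"dz": 0,"wx": 0.009,"wy": -0.026,"wz": 0},
    {"dx": 0,"dy": 0,"dz": 0,"wx": 0.018,"wy": -0.052,"wz": 0},
    {"dx": 0,"dy": 0,"dz": 0,"wx": 0.027,"wy": -0.078,"wz": 0},
    {"dx": 0,"dy": 0,"dz": 0,"wx": 0.036,"wy": -0.105,"wz": 0},
    {"dx": 0,"dy": 0,"dz": 0,"wx": 0.045,"wy": -0.131,"wz": 0},
  ],
)

```text
time_s: 4.98
eef_pos: [0.5775, 0.2061, 0.1512]
eef_rot: [0.212, 0.533, 0.756, 0.314]
wrist_force: [-0.6, 0.1, -0.5]
opening: 0.14
grasp_force: 58.9
```

Run:
```python
from h import *
s=snap("side"); c=snap("top"); o=ctrl.get_obs(); print(o["eef_pos"],o["eef_rot"],o["q"],o["opening"],o["grasp_force"])
A=cv2.resize(s["frame"][60:260,200:430],None,fx=2,fy=2)
B=cv2.resize(c["frame"][150:350,150:340],None,fx=1.7,fy=1.7)
W=np.zeros((420,800,3),np.uint8);W[:400,:460]=A;W[:340,465:788]=B[:, :323];cv2.imwrite("pics/g2.png",W[:,:,::-1])
```

```text
[0.57725548 0.20652972 0.15061544] [0.21039555 0.53349763 0.75660508 0.31410626] [ 0.02361271  0.01683363  2.18665219  0.90171357  0.30469337 -1.10427545] 0.1418906361421623 58.92265856266022
```

View pics/g2.png

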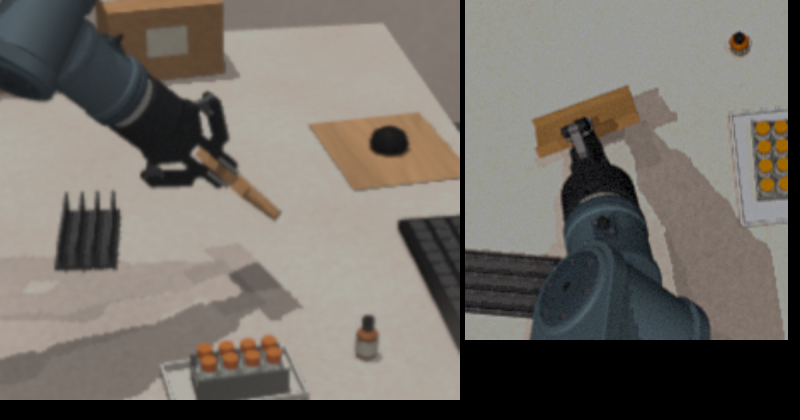

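The crops show the board gripped by one lip and tilted with lips up, its free edge at (280,215) in the side view, over bare desk. I'll lower it.

servo_tool(
  steps=[
    {"dx": 0,"dy": 0,"dz": -0.15,"wx": 0,"wy": 0,"wz": 0},
    {"dx": 0,"dy": 0,"dz": -0.35,"wx": 0,"wy": 0,"wz": 0},
    {"dx": 0,"dy": 0,"dz": -0.6,"wx": 0,"wy": 0,"wz": 0},
    {"dx": 0,"dy": 0,"dz": -0.8,"wx": 0,"wy": 0,"wz": 0},
    {"dx": 0,"dy": 0,"dz": -0.95,"wx": 0,"wy": 0,"wz": 0},
  ],
)

```text
time_s: 5.5
eef_pos: [0.5801, 0.208, 0.0672]
eef_rot: [0.211, 0.532, 0.757, 0.316]
wrist_force: [-0.3, 0.2, 0.2]
opening: 0.148
grasp_force: 59.0
```

servo_tool(
  steps=[
    {"dx": 0,"dy": 0,"dz": -0.02,"wx": 0,"wy": 0,"wz": 0},
    {"dx": 0,"dy": 0,"dz": -0.04,"wx": 0,"wy": 0,"wz": 0},
    {"dx": 0,"dy": 0,"dz": -0.06,"wx": 0,"wy": 0,"wz": 0},
    {"dx": 0,"dy": 0,"dz": -0.08,"wx": 0,"wy": 0,"wz": 0},
    {"dx": 0,"dy": 0,"dz": -0.1,"wx": 0,"wy": 0,"wz": 0},
  ],
)

```text
time_s: 5.92
eef_pos: [0.58, 0.2078, 0.0583]
eef_rot: [0.211, 0.532, 0.757, 0.316]
wrist_force: [0.4, 0.0, -0.8]
opening: 0.143
grasp_force: 59.0
```

servo_tool(
  steps=[
    {"dx": 0,"dy": 0,"dz": -0.04,"wx": 0,"wy": 0,"wz": 0},
    {"dx": 0,"dy": 0,"dz": -0.08,"wx": 0,"wy": 0,"wz": 0},
    {"dx": 0,"dy": 0,"dz": -0.12,"wx": 0,"wy": 0,"wz": 0},
    {"dx": 0,"dy": 0,"dz": -0.15,"wx": 0,"wy": 0,"wz": 0},
    {"dx": 0,"dy": 0,"dz": -0.17,"wx": 0,"wy": 0,"wz": 0},
  ],
)

```text
time_s: 6.33
eef_pos: [0.5795, 0.2077, 0.0405]
eef_rot: [0.211, 0.532, 0.757, 0.316]
wrist_force: [-0.0, -1.0, -0.7]
opening: 0.146
grasp_force: 59.0
```

servo_tool(
  steps=[
    {"dx": 0,"dy": 0,"dz": -0.005,"wx": 0,"wy": 0,"wz": 0},
    {"dx": 0,"dy": 0,"dz": -0.01,"wx": 0,"wy": 0,"wz": 0},
    {"dx": 0,"dy": 0,"dz": -0.015,"wx": 0,"wy": 0,"wz": 0},
    {"dx": 0,"dy": 0,"dz": -0.02,"wx": 0,"wy": 0,"wz": 0},
    {"dx": 0,"dy": 0,"dz": -0.02,"wx": 0,"wy": 0,"wz": 0},
  ],
)

```text
time_s: 6.75
eef_pos: [0.5792, 0.2076, 0.0382]
eef_rot: [0.211, 0.532, 0.757, 0.316]
wrist_force: [-0.7, 0.3, -0.2]
opening: 0.144
grasp_force: 59.0
```

servo_tool(
  steps=[
    {"dx": 0,"dy": 0,"dz": 0,"wx": 0,"wy": 0,"wz": 0},
    {"dx": 0,"dy": 0,"dz": 0,"wx": 0,"wy": 0,"wz": 0},
    {"dx": 0,"dy": 0,"dz": 0,"wx": 0,"wy": 0,"wz": 0},
    {"dx": 0,"dy": 0,"dz": 0,"wx": 0,"wy": 0,"wz": 0},
    {"dx": 0,"dy": 0,"dz": 0,"wx": 0,"wy": 0,"wz": 0},
  ],
  jaw=0.3,
)

```text
time_s: 7.17
eef_pos: [0.5792, 0.2076, 0.0381]
eef_rot: [0.211, 0.532, 0.757, 0.316]
wrist_force: [0.5, -0.1, 0.4]
opening: 0.299
grasp_force: 0.1
```

servo_tool(
  steps=[
    {"dx": -0.07,"dy": -0.025,"dz": 0.07,"wx": 0,"wy": 0,"wz": 0},
    {"dx": -0.13,"dy": -0.05,"dz": 0.14,"wx": 0,"wy": 0,"wz": 0},
    {"dx": -0.2,"dy": -0.08,"dz": 0.22,"wx": 0,"wy": 0,"wz": 0},
    {"dx": -0.3,"dy": -0.12,"dz": 0.33,"wx": 0,"wy": 0,"wz": 0},
    {"dx": -0.4,"dy": -0.15,"dz": 0.44,"wx": 0,"wy": 0,"wz": 0},
  ],
)

```text
time_s: 7.58
eef_pos: [0.5386, 0.1924, 0.0822]
eef_rot: [0.21, 0.532, 0.757, 0.315]
wrist_force: [0.4, 0.0, -0.3]
opening: 0.301
grasp_force: 0.0
```

servo_tool(
  steps=[
    {"dx": -0.13,"dy": -0.05,"dz": 0.2,"wx": 0,"wy": 0,"wz": 0},
    {"dx": -0.26,"dy": -0.1,"dz": 0.4,"wx": 0,"wy": 0,"wz": 0},
    {"dx": -0.39,"dy": -0.15,"dz": 0.6,"wx": 0,"wy": 0,"wz": 0},
    {"dx": -0.5,"dy": -0.2,"dz": 0.8,"wx": 0,"wy": 0,"wz": 0},
    {"dx": -0.6,"dy": -0.25,"dz": 1,"wx": 0,"wy": 0,"wz": 0},
  ],
)

```text
time_s: 8.0
eef_pos: [0.4777, 0.167, 0.1824]
eef_rot: [0.21, 0.533, 0.757, 0.314]
wrist_force: [1.4, 0.1, 0.3]
opening: 0.298
grasp_force: 0.0
```

Run:
```python
from h import *
s=snap("side"); c=snap("top"); o=ctrl.get_obs(); print(o["time_s"],o["eef_pos"],o["eef_rot"],o["q"],o["opening"])
A=cv2.resize(s["frame"][60:260,200:430],None,fx=2,fy=2)
B=cv2.resize(c["frame"][150:350,150:340],None,fx=1.7,fy=1.7)
W=np.zeros((420,800,3),np.uint8);W[:400,:460]=A;W[:340,465:788]=B[:, :323];cv2.imwrite("pics/g3.png",W[:,:,::-1])
m=mask(c,(8,130,60),(25,255,255),(150,170,280,270)); print(m.sum()//255,rect(cast(c,pts(m),.014)),rect(cast(c,pts(m),.004)))
```

```text
8.1 [0.48038743 0.16699245 0.18690665] [0.21440973 0.530733   0.75609468 0.31728816] [-0.11839595 -0.38292025  2.41978842  0.75411007  0.5004839  -1.0263502 ] 0.2991363262755444
1491 (array([573.9, 203.6]), array([ 63.4, 117.2]), 110.5) (array([575.5, 205.3]), array([ 64. , 118.3]), 110.5)
```

View pics/g3.png

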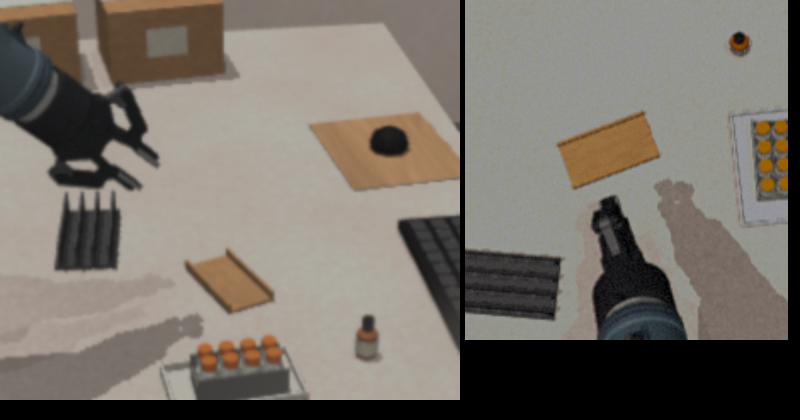

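The board lies flat with lips up at (229,280) in the side crop. The top mask puts its centre near (574, 204) mm with the long axis at 110.5°. Next, the move that uprights the tool above it.

```bash
cat >> h.py <<'E'
from scipy.spatial.transform import Rotation as Ro
def togo(p,az):
    "shift (/100mm) and rotvec (/pi) to tool-down pose with closing azimuth az deg"
    o=ctrl.get_obs(); q=np.array(o["eef_rot"]); R=Ro.from_quat(np.r_[q[1:],q[0]])
    a=np.radians(az); y=np.array([np.cos(a),np.sin(a),0]); z=np.array([0,0,-1.])
    best=[]
    for s in(1,-1): best.append((Ro.from_matrix(np.c_[np.cross(s*y,z),s*y,z])*R.inv()).as_rotvec()/np.pi)
    print("t",o["time_s"],"shift",np.round((np.array(p)-o["eef_pos"])*10,3),"rot",[np.round(b,3) for b in best],"q6",round(o["q"][5],2))
E
python3 -c "
from h import *
togo([.5745,.2045,.1],20.5)"
```

```text
t 8.1 shift [ 0.941  0.375 -0.869] rot [array([-0.09 ,  0.233,  0.003]), array([ 0.356,  0.138, -0.921])] q6 -1.03
```

servo_tool(
  steps=[
    {"dx": 0.08,"dy": 0.03,"dz": 0,"wx": -0.009,"wy": 0.023,"wz": 0},
    {"dx": 0.17,"dy": 0.07,"dz": 0,"wx": -0.018,"wy": 0.047,"wz": 0},
    {"dx": 0.27,"dy": 0.11,"dz": 0,"wx": -0.027,"wy": 0.07,"wz": 0},
    {"dx": 0.37,"dy": 0.15,"dz": 0,"wx": -0.036,"wy": 0.093,"wz": 0},
    {"dx": 0.47,"dy": 0.19,"dz": 0,"wx": -0.045,"wy": 0.117,"wz": 0.001},
  ],
  jaw=1,
)

```text
time_s: 8.52
eef_pos: [0.5264, 0.1872, 0.1811]
eef_rot: [0.104, 0.564, 0.804, 0.158]
wrist_force: [-0.6, 0.5, 0.8]
opening: 0.98
grasp_force: 0.0
```

servo_tool(
  steps=[
    {"dx": 0.08,"dy": 0.03,"dz": -0.1,"wx": -0.009,"wy": 0.023,"wz": 0},
    {"dx": 0.17,"dy": 0.07,"dz": -0.2,"wx": -0.018,"wy": 0.047,"wz": 0},
    {"dx": 0.27,"dy": 0.11,"dz": -0.3,"wx": -0.027,"wy": 0.07,"wz": 0},
    {"dx": 0.37,"dy": 0.15,"dz": -0.4,"wx": -0.036,"wy": 0.093,"wz": 0},
    {"dx": 0.47,"dy": 0.19,"dz": -0.5,"wx": -0.045,"wy": 0.117,"wz": 0.002},
  ],
)

```text
time_s: 8.93
eef_pos: [0.5732, 0.2066, 0.1299]
eef_rot: [-0.007, 0.571, 0.821, -0.004]
wrist_force: [0.4, 0.6, 0.1]
opening: 0.999
grasp_force: 0.0
```

servo_tool(
  steps=[
    {"dx": 0,"dy": 0,"dz": 0,"wx": 0,"wy": 0,"wz": 0},
    {"dx": 0,"dy": 0,"dz": 0,"wx": 0,"wy": 0,"wz": 0},
    {"dx": 0,"dy": 0,"dz": 0,"wx": 0,"wy": 0,"wz": 0},
    {"dx": 0,"dy": 0,"dz": 0,"wx": 0,"wy": 0,"wz": 0},
    {"dx": 0,"dy": 0,"dz": 0,"wx": 0,"wy": 0,"wz": 0},
  ],
)

```text
time_s: 9.35
eef_pos: [0.5728, 0.2056, 0.1332]
eef_rot: [-0.004, 0.572, 0.82, -0.002]
wrist_force: [-0.7, -0.6, 0.3]
opening: 1.0
grasp_force: 0.0
```

```bash
python3 -c "
from h import *
togo([.5745,.2045,.03],20.5)"
```

```text
t 9.35 shift [ 0.017 -0.011 -1.032] rot [array([-0.   , -0.003,  0.001]), array([-0.004,  0.001, -0.999])] q6 -0.21
```

servo_tool(
  steps=[
    {"dx": 0,"dy": 0,"dz": -0.25,"wx": 0,"wy": -0.003,"wz": 0},
    {"dx": 0.017,"dy": -0.01,"dz": -0.5,"wx": 0,"wy": -0.003,"wz": 0.001},
    {"dx": 0.017,"dy": -0.01,"dz": -0.75,"wx": 0,"wy": -0.003,"wz": 0.001},
    {"dx": 0.017,"dy": -0.01,"dz": -0.9,"wx": 0,"wy": -0.003,"wz": 0.001},
    {"dx": 0.017,"dy": -0.01,"dz": -1,"wx": 0,"wy": -0.003,"wz": 0.001},
  ],
)

```text
time_s: 9.77
eef_pos: [0.5736, 0.2043, 0.0313]
eef_rot: [-0.001, 0.571, 0.821, -0.0]
wrist_force: [-0.8, -0.5, -0.4]
opening: 0.998
grasp_force: 0.0
```

servo_tool(
  steps=[
    {"dx": 0,"dy": 0,"dz": -0.1,"wx": 0,"wy": 0,"wz": 0},
    {"dx": 0,"dy": 0,"dz": -0.2,"wx": 0,"wy": 0,"wz": 0},
    {"dx": 0,"dy": 0,"dz": -0.27,"wx": 0,"wy": 0,"wz": 0},
    {"dx": 0,"dy": 0,"dz": -0.33,"wx": 0,"wy": 0,"wz": 0},
    {"dx": 0,"dy": 0,"dz": -0.33,"wx": 0,"wy": 0,"wz": 0},
  ],
)

```text
time_s: 10.18
eef_pos: [0.5743, 0.2045, -0.0018]
eef_rot: [-0.001, 0.571, 0.821, -0.0]
wrist_force: [-0.2, 0.3, -0.2]
opening: 1.001
grasp_force: 0.0
```

servo_tool(
  steps=[
    {"dx": 0,"dy": 0,"dz": 0,"wx": 0,"wy": 0,"wz": 0},
    {"dx": 0,"dy": 0,"dz": 0,"wx": 0,"wy": 0,"wz": 0},
    {"dx": 0,"dy": 0,"dz": 0,"wx": 0,"wy": 0,"wz": 0},
    {"dx": 0,"dy": 0,"dz": 0,"wx": 0,"wy": 0,"wz": 0},
    {"dx": 0,"dy": 0,"dz": 0,"wx": 0,"wy": 0,"wz": 0},
  ],
  jaw=0,
)

```text
time_s: 10.6
eef_pos: [0.5759, 0.2048, 0.0002]
eef_rot: [0.0, 0.571, 0.821, 0.001]
wrist_force: [-0.7, -0.5, 5.2]
opening: 0.73
grasp_force: 65.8
```

servo_tool(
  steps=[
    {"dx": 0,"dy": 0,"dz": 0,"wx": 0,"wy": 0,"wz": 0},
    {"dx": 0,"dy": 0,"dz": 0,"wx": 0,"wy": 0,"wz": 0},
    {"dx": 0,"dy": 0,"dz": 0,"wx": 0,"wy": 0,"wz": 0},
    {"dx": 0,"dy": 0,"dz": 0,"wx": 0,"wy": 0,"wz": 0},
    {"dx": 0,"dy": 0,"dz": 0,"wx": 0,"wy": 0,"wz": 0},
  ],
)

```text
time_s: 11.02
eef_pos: [0.5758, 0.2048, 0.0002]
eef_rot: [0.0, 0.571, 0.821, 0.001]
wrist_force: [1.0, -0.5, 6.5]
opening: 0.727
grasp_force: 65.9
```

servo_tool(
  steps=[
    {"dx": 0,"dy": 0,"dz": 0.1,"wx": 0,"wy": 0,"wz": 0},
    {"dx": 0,"dy": 0,"dz": 0.3,"wx": 0,"wy": 0,"wz": 0},
    {"dx": 0,"dy": 0,"dz": 0.55,"wx": 0,"wy": 0,"wz": 0.02},
    {"dx": 0,"dy": 0,"dz": 0.8,"wx": 0,"wy": 0,"wz": 0.05},
    {"dx": 0,"dy": 0,"dz": 1,"wx": 0,"wy": 0,"wz": 0.08},
  ],
)

```text
time_s: 11.43
eef_pos: [0.5749, 0.2046, 0.1011]
eef_rot: [-0.0, 0.461, 0.887, 0.0]
wrist_force: [1.4, -0.0, -0.2]
opening: 0.725
grasp_force: 65.5
```

servo_tool(
  steps=[
    {"dx": 0,"dy": -0.15,"dz": 0.1,"wx": 0,"wy": 0,"wz": 0.03},
    {"dx": -0.03,"dy": -0.35,"dz": 0.2,"wx": 0,"wy": 0,"wz": 0.06},
    {"dx": -0.05,"dy": -0.6,"dz": 0.2,"wx": 0,"wy": 0,"wz": 0.095},
    {"dx": -0.07,"dy": -0.8,"dz": 0.2,"wx": 0,"wy": 0,"wz": 0.13},
    {"dx": -0.09,"dy": -1,"dz": 0.2,"wx": 0,"wy": 0,"wz": 0.165},
  ],
)

```text
time_s: 11.85
eef_pos: [0.5653, 0.1036, 0.1196]
eef_rot: [-0.001, 0.218, 0.976, -0.0]
wrist_force: [0.7, 0.1, -0.7]
opening: 0.727
grasp_force: 65.5
```

servo_tool(
  steps=[
    {"dx": -0.02,"dy": -0.2,"dz": 0,"wx": 0,"wy": 0,"wz": 0.033},
    {"dx": -0.03,"dy": -0.4,"dz": 0,"wx": 0,"wy": 0,"wz": 0.066},
    {"dx": -0.05,"dy": -0.6,"dz": 0,"wx": 0,"wy": 0,"wz": 0.1},
    {"dx": -0.07,"dy": -0.8,"dz": 0,"wx": 0,"wy": 0,"wz": 0.135},
    {"dx": -0.09,"dy": -1,"dz": 0,"wx": 0,"wy": 0,"wz": 0.165},
  ],
)

```text
time_s: 12.27
eef_pos: [0.5562, 0.0037, 0.1193]
eef_rot: [-0.001, -0.04, 0.999, -0.0]
wrist_force: [0.4, 0.0, 0.0]
opening: 0.726
grasp_force: 65.5
```

servo_tool(
  steps=[
    {"dx": 0,"dy": -0.05,"dz": 0,"wx": 0,"wy": 0,"wz": 0},
    {"dx": 0,"dy": -0.1,"dz": 0,"wx": 0,"wy": 0,"wz": 0},
    {"dx": 0,"dy": -0.14,"dz": 0,"wx": 0,"wy": 0,"wz": 0},
    {"dx": 0,"dy": -0.14,"dz": 0,"wx": 0,"wy": 0,"wz": 0},
    {"dx": 0,"dy": -0.14,"dz": 0,"wx": 0,"wy": 0,"wz": 0},
  ],
)

```text
time_s: 12.68
eef_pos: [0.5568, -0.0088, 0.1191]
eef_rot: [-0.001, -0.036, 0.999, -0.0]
wrist_force: [0.6, 0.1, -0.5]
opening: 0.72
grasp_force: 65.5
```

Run:
```python
from h import *
togo([.5585,-.0095,.058],94.2)
s=snap("side"); c=snap("top"); o=ctrl.get_obs(); print(o["eef_pos"],o["grasp_force"],o["opening"])
m=mask(c,(8,130,60),(25,255,255),(260,150,400,330)); P=pts(m); print(m.sum()//255,rect(cast(c,P,o["eef_pos"][2]+.014)))
m=mask(s,(5,80,60),(18,200,255),(260,120,400,260))
A=cv2.resize(s["frame"][120:270,250:400],None,fx=3,fy=3)
B=cv2.resize(c["frame"][180:310,270:390],None,fx=2.8,fy=2.8)
W=np.zeros((450,800,3),np.uint8);W[:450,:450]=A;W[:364,455:791]=B;cv2.imwrite("pics/g4.png",W[:,:,::-1])
```

```text
t 12.6833 shift [ 0.017 -0.007 -0.611] rot [array([ 0., -0.,  0.]), array([-0.001, -0.   , -1.   ])] q6 -1.87
[ 0.55680405 -0.00862207  0.11904808] 65.4713487625122 0.723771321525337
720 (array([522.1, -11.1]), array([52.6, 62.2]), 94.2)
```

View pics/g4.png

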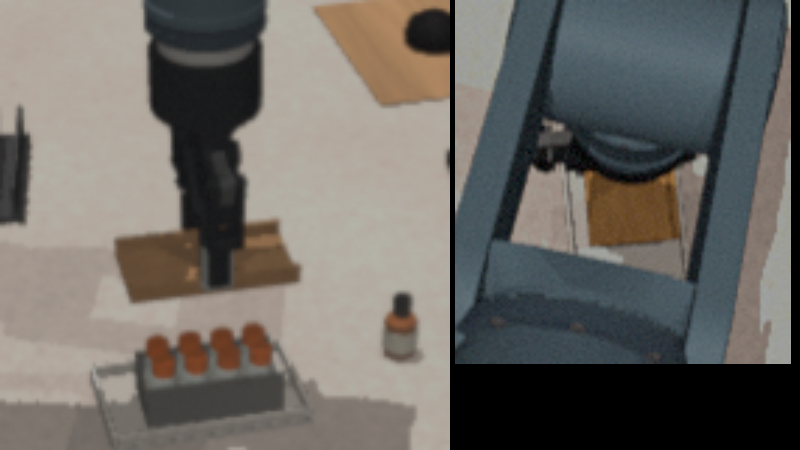

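The crops show the board level in the gripper above the lower rack. Its near edge in the top view gives a centre at about (555.5, -8.6) mm. I'll shift slightly and lower.

servo_tool(
  steps=[
    {"dx": 0.01,"dy": 0,"dz": -0.1,"wx": 0,"wy": 0,"wz": 0},
    {"dx": 0.03,"dy": -0.01,"dz": -0.25,"wx": 0,"wy": 0,"wz": 0},
    {"dx": 0.03,"dy": -0.01,"dz": -0.4,"wx": 0,"wy": 0,"wz": 0},
    {"dx": 0.03,"dy": -0.01,"dz": -0.5,"wx": 0,"wy": 0,"wz": 0},
    {"dx": 0.03,"dy": -0.01,"dz": -0.57,"wx": 0,"wy": 0,"wz": 0},
  ],
)

```text
time_s: 13.2
eef_pos: [0.5588, -0.0098, 0.0601]
eef_rot: [-0.002, -0.037, 0.999, 0.0]
wrist_force: [0.3, -0.3, -0.9]
opening: 0.728
grasp_force: 65.5
```

servo_tool(
  steps=[
    {"dx": 0,"dy": 0,"dz": -0.01,"wx": 0,"wy": 0,"wz": 0},
    {"dx": 0,"dy": 0,"dz": -0.02,"wx": 0,"wy": 0,"wz": 0},
    {"dx": 0,"dy": 0,"dz": -0.03,"wx": 0,"wy": 0,"wz": 0},
    {"dx": 0,"dy": 0,"dz": -0.04,"wx": 0,"wy": 0,"wz": 0},
    {"dx": 0,"dy": 0,"dz": -0.05,"wx": 0,"wy": 0,"wz": 0},
  ],
)

```text
time_s: 13.62
eef_pos: [0.5604, -0.0105, 0.0577]
eef_rot: [0.0, -0.037, 0.999, -0.001]
wrist_force: [0.7, 0.7, -1.5]
opening: 0.724
grasp_force: 65.5
```

servo_tool(
  steps=[
    {"dx": 0,"dy": 0,"dz": -0.005,"wx": 0,"wy": 0,"wz": 0},
    {"dx": 0,"dy": 0,"dz": -0.01,"wx": 0,"wy": 0,"wz": 0},
    {"dx": 0,"dy": 0,"dz": -0.015,"wx": 0,"wy": 0,"wz": 0},
    {"dx": 0,"dy": 0,"dz": -0.02,"wx": 0,"wy": 0,"wz": 0},
    {"dx": 0,"dy": 0,"dz": -0.02,"wx": 0,"wy": 0,"wz": 0},
  ],
)

```text
time_s: 14.03
eef_pos: [0.5598, -0.0104, 0.055]
eef_rot: [-0.001, -0.037, 0.999, -0.0]
wrist_force: [-0.5, 0.3, -0.4]
opening: 0.724
grasp_force: 65.5
```

servo_tool(
  steps=[
    {"dx": 0,"dy": 0,"dz": -0.003,"wx": 0,"wy": 0,"wz": 0},
    {"dx": 0,"dy": 0,"dz": -0.006,"wx": 0,"wy": 0,"wz": 0},
    {"dx": 0,"dy": 0,"dz": -0.01,"wx": 0,"wy": 0,"wz": 0},
    {"dx": 0,"dy": 0,"dz": -0.01,"wx": 0,"wy": 0,"wz": 0},
    {"dx": 0,"dy": 0,"dz": -0.01,"wx": 0,"wy": 0,"wz": 0},
  ],
)

```text
time_s: 14.45
eef_pos: [0.5599, -0.0104, 0.0542]
eef_rot: [-0.0, -0.037, 0.999, -0.0]
wrist_force: [-0.6, 0.1, 1.7]
opening: 0.729
grasp_force: 65.6
```

servo_tool(
  steps=[
    {"dx": 0,"dy": 0,"dz": -0.002,"wx": 0,"wy": 0,"wz": 0},
    {"dx": 0,"dy": 0,"dz": -0.005,"wx": 0,"wy": 0,"wz": 0},
    {"dx": 0,"dy": 0,"dz": -0.005,"wx": 0,"wy": 0,"wz": 0},
    {"dx": 0,"dy": 0,"dz": -0.005,"wx": 0,"wy": 0,"wz": 0},
    {"dx": 0,"dy": 0,"dz": -0.005,"wx": 0,"wy": 0,"wz": 0},
  ],
)

```text
time_s: 14.87
eef_pos: [0.5599, -0.0104, 0.0542]
eef_rot: [-0.0, -0.037, 0.999, -0.0]
wrist_force: [-3.2, 0.7, 5.8]
opening: 0.73
grasp_force: 66.2
```

servo_tool(
  steps=[
    {"dx": 0,"dy": 0,"dz": 0,"wx": 0,"wy": 0,"wz": 0},
    {"dx": 0,"dy": 0,"dz": 0,"wx": 0,"wy": 0,"wz": 0},
    {"dx": 0,"dy": 0,"dz": 0,"wx": 0,"wy": 0,"wz": 0},
    {"dx": 0,"dy": 0,"dz": 0,"wx": 0,"wy": 0,"wz": 0},
    {"dx": 0,"dy": 0,"dz": 0,"wx": 0,"wy": 0,"wz": 0},
  ],
  jaw=1,
)

```text
time_s: 15.28
eef_pos: [0.5598, -0.0104, 0.0534]
eef_rot: [-0.001, -0.037, 0.999, -0.0]
wrist_force: [-0.5, -0.2, -0.5]
opening: 0.999
grasp_force: 0.0
```

servo_tool(
  steps=[
    {"dx": 0,"dy": 0,"dz": 0.1,"wx": 0,"wy": 0,"wz": 0},
    {"dx": 0,"dy": 0,"dz": 0.3,"wx": 0,"wy": 0,"wz": 0},
    {"dx": 0,"dy": 0,"dz": 0.5,"wx": 0,"wy": 0,"wz": 0},
    {"dx": 0,"dy": 0,"dz": 0.75,"wx": 0,"wy": 0,"wz": 0},
    {"dx": 0,"dy": 0,"dz": 1,"wx": 0,"wy": 0,"wz": 0},
  ],
)

```text
time_s: 15.7
eef_pos: [0.5595, -0.0104, 0.155]
eef_rot: [-0.001, -0.037, 0.999, -0.0]
wrist_force: [0.8, -1.0, 0.4]
opening: 0.999
grasp_force: 0.0
```

servo_tool(
  steps=[
    {"dx": -0.1,"dy": -0.2,"dz": 0,"wx": 0,"wy": 0,"wz": -0.015},
    {"dx": -0.2,"dy": -0.4,"dz": 0,"wx": 0,"wy": 0,"wz": -0.03},
    {"dx": -0.2,"dy": -0.6,"dz": 0,"wx": 0,"wy": 0,"wz": -0.045},
    {"dx": -0.3,"dy": -0.8,"dz": 0,"wx": 0,"wy": 0,"wz": -0.06},
    {"dx": -0.3,"dy": -1,"dz": 0,"wx": 0,"wy": 0,"wz": -0.077},
  ],
)

```text
time_s: 16.12
eef_pos: [0.5287, -0.1111, 0.1543]
eef_rot: [-0.001, 0.085, 0.996, -0.0]
wrist_force: [-0.8, -0.8, 0.0]
opening: 0.999
grasp_force: 0.0
```

servo_tool(
  steps=[
    {"dx": -0.1,"dy": -0.2,"dz": 0,"wx": 0,"wy": 0,"wz": 0},
    {"dx": -0.2,"dy": -0.4,"dz": 0,"wx": 0,"wy": 0,"wz": 0},
    {"dx": -0.2,"dy": -0.6,"dz": 0,"wx": 0,"wy": 0,"wz": 0},
    {"dx": -0.3,"dy": -0.8,"dz": 0,"wx": 0,"wy": 0,"wz": 0},
    {"dx": -0.38,"dy": -1,"dz": 0,"wx": 0,"wy": 0,"wz": 0},
  ],
)

```text
time_s: 16.53
eef_pos: [0.4915, -0.2115, 0.1544]
eef_rot: [-0.0, 0.084, 0.996, -0.0]
wrist_force: [0.4, -0.9, 0.5]
opening: 1.0
grasp_force: 0.0
```

Run:
```python
from h import *
togo([.4927,-.3005,.10],80.4)
s=snap("side"); c=snap("top")
m=mask(c,(8,130,60),(25,255,255),(290,190,370,300)); P=pts(m); print(m.sum()//255,rect(cast(c,P,.068)))
m=mask(c,(8,130,60),(25,255,255),(440,235,490,305)); P=pts(m); print(m.sum()//255,rect(cast(c,P,.05)))
A=cv2.resize(s["frame"][180:380,240:440],None,fx=2.5,fy=2.5)
B=cv2.resize(c["frame"][180:310,290:410],None,fx=2.2,fy=2.2)
W=np.zeros((500,800,3),np.uint8);W[:,:500]=A;W[:286,505:769]=B;cv2.imwrite("pics/g5.png",W[:,:,::-1])
```

```text
t 16.5333 shift [ 0.012 -0.89  -0.544] rot [array([ 0., -0.,  0.]), array([-0., -0., -1.])] q6 -2.03
1628 (array([559.3, -10.3]), array([ 62.3, 117.8]), 4.0)
130 (array([ 461.6, -295.8]), array([27.8, 38.2]), 86.9)
```

View pics/g5.png

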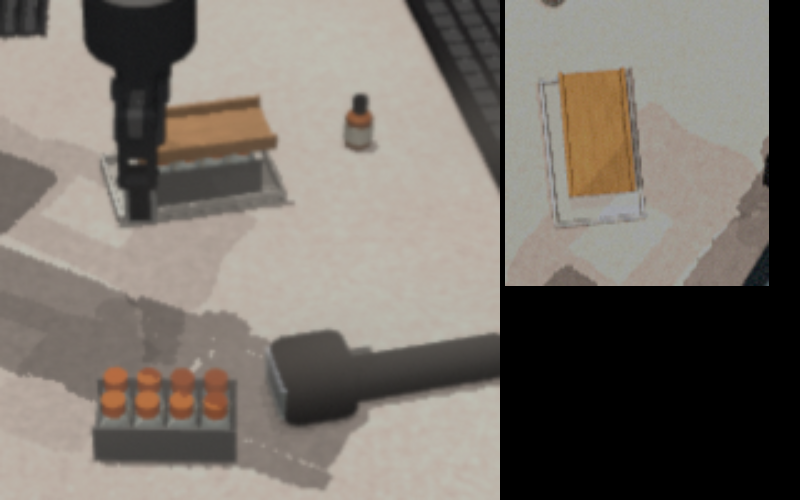

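The separator sits on the rack at (559.3, -10.3) mm, 4.0° in the top view, level in the side view and released. Now for the upper rack.

servo_tool(
  steps=[
    {"dx": 0,"dy": -0.2,"dz": 0,"wx": 0,"wy": 0,"wz": 0},
    {"dx": 0.01,"dy": -0.4,"dz": 0,"wx": 0,"wy": 0,"wz": 0},
    {"dx": 0.015,"dy": -0.6,"dz": 0,"wx": 0,"wy": 0,"wz": 0},
    {"dx": 0.015,"dy": -0.8,"dz": 0,"wx": 0,"wy": 0,"wz": 0},
    {"dx": 0.015,"dy": -0.89,"dz": 0,"wx": 0,"wy": 0,"wz": 0},
  ],
)

```text
time_s: 17.05
eef_pos: [0.4938, -0.301, 0.1543]
eef_rot: [-0.0, 0.085, 0.996, -0.001]
wrist_force: [0.4, 0.8, -0.3]
opening: 1.005
grasp_force: 0.0
```

servo_tool(
  steps=[
    {"dx": 0,"dy": 0,"dz": -0.2,"wx": 0,"wy": 0,"wz": 0},
    {"dx": 0,"dy": 0,"dz": -0.4,"wx": 0,"wy": 0,"wz": 0},
    {"dx": 0,"dy": 0,"dz": -0.65,"wx": 0,"wy": 0,"wz": 0},
    {"dx": 0,"dy": 0,"dz": -0.85,"wx": 0,"wy": 0,"wz": 0},
    {"dx": 0,"dy": 0,"dz": -1,"wx": 0,"wy": 0,"wz": 0},
  ],
)

```text
time_s: 17.47
eef_pos: [0.4929, -0.2977, 0.0519]
eef_rot: [-0.001, 0.084, 0.996, 0.001]
wrist_force: [-0.8, 0.1, -1.0]
opening: 1.002
grasp_force: 0.0
```

servo_tool(
  steps=[
    {"dx": 0,"dy": 0,"dz": -0.12,"wx": 0,"wy": 0,"wz": 0},
    {"dx": 0,"dy": 0,"dz": -0.25,"wx": 0,"wy": 0,"wz": 0},
    {"dx": 0,"dy": 0,"dz": -0.35,"wx": 0,"wy": 0,"wz": 0},
    {"dx": 0,"dy": 0,"dz": -0.42,"wx": 0,"wy": 0,"wz": 0},
    {"dx": 0,"dy": 0,"dz": -0.42,"wx": 0,"wy": 0,"wz": 0},
  ],
)

```text
time_s: 17.88
eef_pos: [0.4927, -0.2987, 0.0102]
eef_rot: [-0.001, 0.084, 0.996, 0.0]
wrist_force: [0.0, 0.4, -0.8]
opening: 1.0
grasp_force: 0.0
```

servo_tool(
  steps=[
    {"dx": 0,"dy": 0,"dz": 0,"wx": 0,"wy": 0,"wz": 0},
    {"dx": 0,"dy": 0,"dz": 0,"wx": 0,"wy": 0,"wz": 0},
    {"dx": 0,"dy": 0,"dz": 0,"wx": 0,"wy": 0,"wz": 0},
    {"dx": 0,"dy": 0,"dz": 0,"wx": 0,"wy": 0,"wz": 0},
    {"dx": 0,"dy": 0,"dz": 0,"wx": 0,"wy": 0,"wz": 0},
  ],
  jaw=0,
)

```text
time_s: 18.3
eef_pos: [0.4942, -0.3003, 0.0129]
eef_rot: [0.0, 0.084, 0.996, -0.001]
wrist_force: [0.9, -0.4, 6.4]
opening: 0.571
grasp_force: 64.3
```

servo_tool(
  steps=[
    {"dx": 0,"dy": 0,"dz": 0,"wx": 0,"wy": 0,"wz": 0},
    {"dx": 0,"dy": 0,"dz": 0,"wx": 0,"wy": 0,"wz": 0},
    {"dx": 0,"dy": 0,"dz": 0,"wx": 0,"wy": 0,"wz": 0},
    {"dx": 0,"dy": 0,"dz": 0,"wx": 0,"wy": 0,"wz": 0},
    {"dx": 0,"dy": 0,"dz": 0,"wx": 0,"wy": 0,"wz": 0},
  ],
)

```text
time_s: 18.72
eef_pos: [0.4942, -0.3003, 0.0129]
eef_rot: [0.0, 0.084, 0.996, -0.001]
wrist_force: [-0.2, -0.6, 6.7]
opening: 0.568
grasp_force: 64.3
```

servo_tool(
  steps=[
    {"dx": 0,"dy": 0,"dz": 0.1,"wx": 0,"wy": 0,"wz": 0},
    {"dx": 0,"dy": 0,"dz": 0.3,"wx": 0,"wy": 0,"wz": 0},
    {"dx": 0,"dy": 0,"dz": 0.55,"wx": 0,"wy": 0,"wz": 0},
    {"dx": 0,"dy": 0,"dz": 0.8,"wx": 0,"wy": 0,"wz": 0},
    {"dx": 0,"dy": 0,"dz": 1,"wx": 0,"wy": 0,"wz": 0},
  ],
)

```text
time_s: 19.13
eef_pos: [0.4932, -0.2992, 0.1133]
eef_rot: [-0.001, 0.084, 0.996, -0.0]
wrist_force: [-0.2, 0.2, -2.2]
opening: 0.57
grasp_force: 63.4
```

servo_tool(
  steps=[
    {"dx": 0,"dy": 0.1,"dz": 0.1,"wx": 0,"wy": 0,"wz": 0.01},
    {"dx": 0,"dy": 0.3,"dz": 0.2,"wx": 0,"wy": 0,"wz": 0.02},
    {"dx": 0,"dy": 0.5,"dz": 0.25,"wx": 0,"wy": 0,"wz": 0.03},
    {"dx": 0.06,"dy": 0.75,"dz": 0.3,"wx": 0,"wy": 0,"wz": 0.04},
    {"dx": 0.13,"dy": 0.98,"dz": 0.3,"wx": 0,"wy": 0,"wz": 0.05},
  ],
)

```text
time_s: 19.55
eef_pos: [0.5058, -0.1995, 0.1419]
eef_rot: [-0.001, 0.004, 1.0, -0.0]
wrist_force: [0.3, 1.4, -1.5]
opening: 0.574
grasp_force: 63.4
```

servo_tool(
  steps=[
    {"dx": 0.06,"dy": 0.2,"dz": 0,"wx": 0,"wy": 0,"wz": 0.007},
    {"dx": 0.12,"dy": 0.4,"dz": 0,"wx": 0,"wy": 0,"wz": 0.014},
    {"dx": 0.18,"dy": 0.6,"dz": 0,"wx": 0,"wy": 0,"wz": 0.02},
    {"dx": 0.25,"dy": 0.8,"dz": 0,"wx": 0,"wy": 0,"wz": 0.0255},
    {"dx": 0.32,"dy": 0.98,"dz": 0,"wx": 0,"wy": 0,"wz": 0.0255},
  ],
)

```text
time_s: 19.97
eef_pos: [0.5373, -0.101, 0.1407]
eef_rot: [-0.002, -0.036, 0.999, 0.0]
wrist_force: [0.5, -0.7, -1.1]
opening: 0.57
grasp_force: 63.4
```

servo_tool(
  steps=[
    {"dx": 0.05,"dy": 0.2,"dz": 0,"wx": 0,"wy": 0,"wz": 0},
    {"dx": 0.1,"dy": 0.4,"dz": 0,"wx": 0,"wy": 0,"wz": 0},
    {"dx": 0.15,"dy": 0.6,"dz": 0,"wx": 0,"wy": 0,"wz": 0},
    {"dx": 0.19,"dy": 0.8,"dz": 0,"wx": 0,"wy": 0,"wz": 0},
    {"dx": 0.21,"dy": 0.94,"dz": 0,"wx": 0,"wy": 0,"wz": 0},
  ],
)

```text
time_s: 20.38
eef_pos: [0.5582, -0.0068, 0.1407]
eef_rot: [-0.002, -0.036, 0.999, 0.0]
wrist_force: [-0.1, -0.7, -2.8]
opening: 0.569
grasp_force: 63.4
```

servo_tool(
  steps=[
    {"dx": 0,"dy": 0,"dz": -0.05,"wx": 0,"wy": 0,"wz": 0},
    {"dx": 0,"dy": 0,"dz": -0.15,"wx": 0,"wy": 0,"wz": 0},
    {"dx": 0,"dy": 0,"dz": -0.25,"wx": 0,"wy": 0,"wz": 0},
    {"dx": 0,"dy": 0,"dz": -0.35,"wx": 0,"wy": 0,"wz": 0},
    {"dx": 0,"dy": 0,"dz": -0.4,"wx": 0,"wy": 0,"wz": 0},
  ],
)

```text
time_s: 20.8
eef_pos: [0.5577, -0.0098, 0.099]
eef_rot: [-0.002, -0.034, 0.999, 0.0]
wrist_force: [0.0, 0.3, -3.6]
opening: 0.57
grasp_force: 63.3
```

Run:
```python
from h import *
togo([.5600,-.0105,.0709],94.0)
s=snap("side"); c=snap("top"); o=ctrl.get_obs(); print(o["eef_pos"],o["grasp_force"],o["opening"])
A=cv2.resize(s["frame"][160:270,265:385],None,fx=4,fy=4,interpolation=2)
B=cv2.resize(c["frame"][190:300,290:390],None,fx=3,fy=3)
W=np.zeros((440,800,3),np.uint8);W[:,:480]=A;W[:330,490:790]=B;cv2.imwrite("pics/g6.png",W[:,:,::-1])
```

```text
t 20.8 shift [ 0.023 -0.007 -0.281] rot [array([-0.   , -0.001,  0.001]), array([-0.002,  0.   , -0.999])] q6 -1.87
[ 0.55787207 -0.00982003  0.09954502] 63.314512968063354 0.5722344799473456
```

View pics/g6.png

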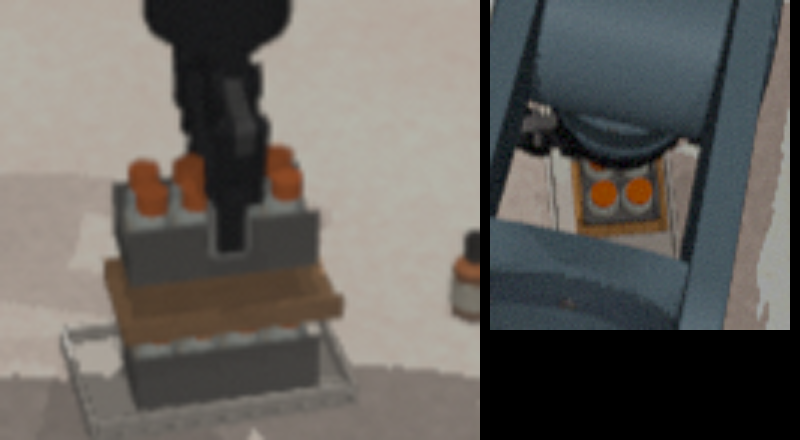

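The side crop shows the upper rack held level above the separator, between its lips. The top crop shows two of its caps at about (603,193) and (638,190). I'll lower to just above the lips, then check alignment numerically.

servo_tool(
  steps=[
    {"dx": 0.02,"dy": -0.005,"dz": -0.03,"wx": 0,"wy": 0,"wz": 0},
    {"dx": 0.02,"dy": -0.005,"dz": -0.06,"wx": 0,"wy": 0,"wz": 0},
    {"dx": 0.02,"dy": -0.005,"dz": -0.1,"wx": 0,"wy": 0,"wz": 0},
    {"dx": 0.02,"dy": -0.005,"dz": -0.12,"wx": 0,"wy": 0,"wz": 0},
    {"dx": 0.02,"dy": -0.005,"dz": -0.14,"wx": 0,"wy": 0,"wz": 0},
  ],
)

```text
time_s: 21.32
eef_pos: [0.5613, -0.01, 0.0874]
eef_rot: [-0.001, -0.034, 0.999, -0.0]
wrist_force: [-0.0, -0.5, -1.8]
opening: 0.573
grasp_force: 63.4
```

Run:
```python
from h import *
togo([.5600,-.0105,.0709],94.0)
c=snap("top"); o=ctrl.get_obs(); ez=o["eef_pos"][2]-.0129; print(o["eef_pos"],ez)
a=np.radians(4.0); u=np.array([np.cos(a),np.sin(a)]); v=np.array([-u[1],u[0]])
m=mask(c,(2,190,120),(18,255,255),(310,230,360,262)); n,l,st,ce=cv2.connectedComponentsWithStats(m)
for i in range(1,n):
    if st[i,4]>15:
        d=cast(c,ce[i],ez+.05)[0,:2]-[.5593,-.0103]; print(st[i,4],ce[i],"cap rel sep (mm)",np.round([d@u*1000,d@v*1000],1))
# tan board visible below
m=mask(c,(8,130,60),(25,255,255),(300,255,370,300)); print(rect(cast(c,pts(m),.058)))
```

```text
t 21.3167 shift [-0.013 -0.005 -0.165] rot [array([ 0., -0.,  0.]), array([-0.001, -0.   , -1.   ])] q6 -1.87
[ 0.56107822 -0.00988652  0.08703986] 0.07413986342621637
54 [327.35185185 252.75925926] cap rel sep (mm) [-34.8  12.3]
52 [339.         251.84615385] cap rel sep (mm) [-34.8 -10.8]
(array([514.8, -13.4]), array([25.4, 63.1]), 89.4)
```

servo_tool(
  steps=[
    {"dx": -0.01,"dy": -0.005,"dz": -0.02,"wx": 0,"wy": 0,"wz": 0},
    {"dx": -0.01,"dy": -0.005,"dz": -0.04,"wx": 0,"wy": 0,"wz": 0},
    {"dx": -0.01,"dy": -0.005,"dz": -0.06,"wx": 0,"wy": 0,"wz": 0},
    {"dx": -0.01,"dy": -0.005,"dz": -0.08,"wx": 0,"wy": 0,"wz": 0},
    {"dx": -0.01,"dy": -0.005,"dz": -0.1,"wx": 0,"wy": 0,"wz": 0},
  ],
)

```text
time_s: 21.78
eef_pos: [0.5603, -0.0104, 0.0774]
eef_rot: [-0.0, -0.034, 0.999, -0.0]
wrist_force: [0.4, 0.2, -2.5]
opening: 0.575
grasp_force: 63.4
```

servo_tool(
  steps=[
    {"dx": 0,"dy": 0,"dz": -0.01,"wx": 0,"wy": 0,"wz": 0},
    {"dx": 0,"dy": 0,"dz": -0.02,"wx": 0,"wy": 0,"wz": 0},
    {"dx": 0,"dy": 0,"dz": -0.03,"wx": 0,"wy": 0,"wz": 0},
    {"dx": 0,"dy": 0,"dz": -0.04,"wx": 0,"wy": 0,"wz": 0},
    {"dx": 0,"dy": 0,"dz": -0.045,"wx": 0,"wy": 0,"wz": 0},
  ],
)

```text
time_s: 22.2
eef_pos: [0.5603, -0.0104, 0.073]
eef_rot: [-0.001, -0.034, 0.999, -0.0]
wrist_force: [-0.4, 0.2, -2.2]
opening: 0.573
grasp_force: 63.4
```

Underside is about 2 mm above the separator and between the lips. I'll finish in small steps.

servo_tool(
  steps=[
    {"dx": 0,"dy": 0,"dz": -0.003,"wx": 0,"wy": 0,"wz": 0},
    {"dx": 0,"dy": 0,"dz": -0.006,"wx": 0,"wy": 0,"wz": 0},
    {"dx": 0,"dy": 0,"dz": -0.009,"wx": 0,"wy": 0,"wz": 0},
    {"dx": 0,"dy": 0,"dz": -0.012,"wx": 0,"wy": 0,"wz": 0},
    {"dx": 0,"dy": 0,"dz": -0.015,"wx": 0,"wy": 0,"wz": 0},
  ],
)

```text
time_s: 22.62
eef_pos: [0.5604, -0.0105, 0.0716]
eef_rot: [-0.0, -0.034, 0.999, -0.0]
wrist_force: [0.7, 0.1, -2.9]
opening: 0.57
grasp_force: 63.4
```

servo_tool(
  steps=[
    {"dx": 0,"dy": 0,"dz": -0.002,"wx": 0,"wy": 0,"wz": 0},
    {"dx": 0,"dy": 0,"dz": -0.004,"wx": 0,"wy": 0,"wz": 0},
    {"dx": 0,"dy": 0,"dz": -0.006,"wx": 0,"wy": 0,"wz": 0},
    {"dx": 0,"dy": 0,"dz": -0.008,"wx": 0,"wy": 0,"wz": 0},
    {"dx": 0,"dy": 0,"dz": -0.008,"wx": 0,"wy": 0,"wz": 0},
  ],
)

```text
time_s: 23.03
eef_pos: [0.5604, -0.0104, 0.071]
eef_rot: [-0.0, -0.034, 0.999, -0.0]
wrist_force: [-0.6, -0.4, -0.9]
opening: 0.568
grasp_force: 63.7
```

servo_tool(
  steps=[
    {"dx": 0,"dy": 0,"dz": -0.002,"wx": 0,"wy": 0,"wz": 0},
    {"dx": 0,"dy": 0,"dz": -0.003,"wx": 0,"wy": 0,"wz": 0},
    {"dx": 0,"dy": 0,"dz": -0.003,"wx": 0,"wy": 0,"wz": 0},
    {"dx": 0,"dy": 0,"dz": -0.003,"wx": 0,"wy": 0,"wz": 0},
    {"dx": 0,"dy": 0,"dz": -0.003,"wx": 0,"wy": 0,"wz": 0},
  ],
)

```text
time_s: 23.45
eef_pos: [0.5604, -0.0104, 0.0709]
eef_rot: [-0.0, -0.034, 0.999, -0.0]
wrist_force: [-3.5, 1.3, 5.4]
opening: 0.568
grasp_force: 64.4
```

servo_tool(
  steps=[
    {"dx": 0,"dy": 0,"dz": 0,"wx": 0,"wy": 0,"wz": 0},
    {"dx": 0,"dy": 0,"dz": 0,"wx": 0,"wy": 0,"wz": 0},
    {"dx": 0,"dy": 0,"dz": 0,"wx": 0,"wy": 0,"wz": 0},
    {"dx": 0,"dy": 0,"dz": 0,"wx": 0,"wy": 0,"wz": 0},
    {"dx": 0,"dy": 0,"dz": 0,"wx": 0,"wy": 0,"wz": 0},
  ],
  jaw=1,
)

```text
time_s: 23.87
eef_pos: [0.5604, -0.0105, 0.0704]
eef_rot: [-0.0, -0.034, 0.999, -0.0]
wrist_force: [-0.0, -0.3, 0.1]
opening: 0.999
grasp_force: 0.0
```

servo_tool(
  steps=[
    {"dx": 0,"dy": 0,"dz": 0.1,"wx": 0,"wy": 0,"wz": 0},
    {"dx": 0,"dy": 0,"dz": 0.25,"wx": 0,"wy": 0,"wz": 0},
    {"dx": 0,"dy": 0,"dz": 0.5,"wx": 0,"wy": 0,"wz": 0},
    {"dx": 0,"dy": 0,"dz": 0.75,"wx": 0,"wy": 0,"wz": 0},
    {"dx": 0,"dy": 0,"dz": 1,"wx": 0,"wy": 0,"wz": 0},
  ],
)

```text
time_s: 24.28
eef_pos: [0.5602, -0.0104, 0.1721]
eef_rot: [-0.001, -0.034, 0.999, -0.0]
wrist_force: [0.7, 0.0, 0.3]
opening: 1.001
grasp_force: 0.0
```

servo_tool(
  steps=[
    {"dx": -0.1,"dy": 0.15,"dz": 0.1,"wx": 0,"wy": 0,"wz": 0},
    {"dx": -0.3,"dy": 0.35,"dz": 0.2,"wx": 0,"wy": 0,"wz": 0},
    {"dx": -0.5,"dy": 0.55,"dz": 0.2,"wx": 0,"wy": 0,"wz": 0},
    {"dx": -0.75,"dy": 0.75,"dz": 0.2,"wx": 0,"wy": 0,"wz": 0},
    {"dx": -1,"dy": 1,"dz": 0.2,"wx": 0,"wy": 0,"wz": 0},
  ],
)

```text
time_s: 24.7
eef_pos: [0.4597, 0.0898, 0.1915]
eef_rot: [0.0, -0.034, 0.999, -0.0]
wrist_force: [1.3, 0.7, 0.6]
opening: 1.002
grasp_force: 0.0
```

servo_tool(
  steps=[
    {"dx": 0,"dy": 0.15,"dz": 0,"wx": 0,"wy": 0,"wz": 0},
    {"dx": 0,"dy": 0.35,"dz": 0,"wx": 0,"wy": 0,"wz": 0},
    {"dx": 0,"dy": 0.55,"dz": 0,"wx": 0,"wy": 0,"wz": 0},
    {"dx": 0,"dy": 0.75,"dz": 0,"wx": 0,"wy": 0,"wz": 0},
    {"dx": 0,"dy": 0.9,"dz": 0,"wx": 0,"wy": 0,"wz": 0},
  ],
)

```text
time_s: 25.12
eef_pos: [0.4603, 0.1811, 0.1915]
eef_rot: [0.0, -0.035, 0.999, -0.0]
wrist_force: [0.3, -0.5, 0.2]
opening: 1.006
grasp_force: 0.0
```

Run:
```python
from h import *
s=snap("side"); c=snap("top")
m=mask(c,(2,190,120),(14,255,255),(300,200,360,290)); print(m.sum()//255,rect(cast(c,pts(m),.108)))
A=cv2.resize(s["frame"][160:270,265:385],None,fx=4,fy=4,interpolation=2)
B=cv2.resize(c["frame"][150:300,290:390],None,fx=3,fy=3)
W=np.zeros((450,800,3),np.uint8);W[:440,:480]=A;W[:450,490:790]=B;cv2.imwrite("pics/g7.png",W[:,:,::-1])
```

```text
1 (array([565.9, -14.7]), array([0., 0.]), 0.0)
```

View pics/g7.png

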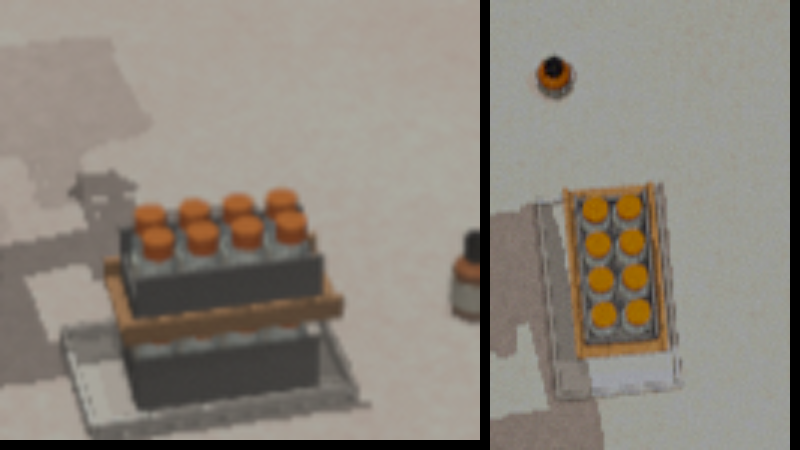

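The upper rack stands flat and centred between the lips at (618,265) in the top crop. The stack is upright and the amber vial is untouched. I'll hand in.

```bash
python3 -c "
from bench import workorder
print(workorder.hand_in())"
```

```text
the job is handed in; nothing more can be done
None
```

The separator is on the lower rack's caps with the upper rack standing flat and centred between its lips, and I handed the job in at about 25 s; the hand-in returned no verdict.

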